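# Stow the toaster and pin its pull-out tray

### The arm

A 6-joint arm with a two-finger parallel gripper is mounted at the origin on the work surface. World frame = base frame: x ahead of the robot, y to its left, z up, the work surface at z = 0. Lengths are in mm, angles in rad, forces in N, time in s.
With the tool pointing down it reaches from about 350 to 725 mm from the base axis. Payload 4.3 kg.
Tool frame: the origin (TCP) lies midway between the tips of the shut fingers; the grasp point (between the pads) lies 19 mm behind it; z points along the fingers, y is the line along which they close (so a half turn about z gives the same grasp; the last joint's range is limited). The gripper opens to 85 mm and grips with 20 to 120 N. Pads are 22 mm wide; open, the fingers measure 114 mm over their backs; the gripper's body (76 mm by 85 mm) begins 54 mm behind the grasp point. The pads swing forward as they close: fully open they stand 13 mm farther back than shut.
Start: joints at [1.092, 0.377, 0.081, 1.274, 0, 1.46], TCP at [207.295, 536.373, 231.329] pointing down, gripper open.
Joint ranges: [-2.72, 2.72], [-0.84, 1.66], [-1.02, 1.22], [-1.77, 2.12], [-1.37, 1.28], [-3.14, 3.14]. Speed limits (rad/s): [2.57, 2.57, 3.14, 3.14, 3.14, 3.14].

### API

Orientations are given as a 3x3 rotation matrix whose columns are the frame's x, y, z axes.
In Python, from workcell import bot, optics, order, read_state gives the robot as it stands (bot), with the cameras (optics), the readings as plain functions and the job (order).
- The arm moves only by the tool inch_along, called after "Call:" as name(argument=value, ...) on one line, values as JSON. Schema: {"type":"object","properties":{"plan":{"type":"object","properties":{"motion":{"type":"array","items":{"type":"array","items":{"type":"number"},"minItems":4,"maxItems":4},"minItems":1,"maxItems":5}},"additionalProperties":false,"required":["motion"]},"aperture":{"type":"number"},"squeeze":{"type":"number"},"only":{"type":"string"},"quiet":{"type":"boolean"},"lines":{"type":"string"}},"required":["plan"],"additionalProperties":false}. plan is an object whose key "motion" holds a list of rows, 1 to 5 of them, each of 4 numbers: dx, dy, dz in shares of the most that a row can go, 1 being 50 mm, then a turn about the tool's z in shares of 2 pi rad (1.0 is 2 pi rad); each row shifts and turns the commanded pose from where the row before left it, along the tool's axes as they then stand; what a row does not reach is not made up. A row lasts 1/10 s, in which the tool goes at most 50 mm and 0.15 rad, less where a joint would pass 70% of its speed; a pose out of reach is approached as far as the arm can. aperture is the opening from 0.0 (shut) to 1.0 (fully open), set as the call begins (left out keeps the last). The fingers move at their own pace and stop on an object; squeeze is the grip in N (left out, the last holds). Time passes only in rows, so rows that do not move let the fingers close. The tool returns the time, the measured TCP pose, the force, the opening and the grip force at its end. only (a regular expression) keeps the lines of the reply that match it, lines (a string "A,B") keeps lines A to B, and quiet returns only ok. Shift and turn numbers lie between -1 and 1, and a call with a number outside is refused. Input that does not fit is refused with a message, and nothing moves.
- read_state(): the state, without advancing time (a new reading comes with each control period).
- optics.grab_frame(name): name is "side" or "top" or "wrist"; returns a dict with "frame" (420x560x3 uint8, blue, green, red), "camera_matrix" (3x3 intrinsics, pixels), "distortion" ([k1, k2, p1, p2, k3] as OpenCV has them; the pictures are not rectified), "eye" and "attitude" of the camera in the world; the wrist camera has in their place "hand_eye" (4x4, takes a point from camera to tool coordinates, whose origin is the TCP and whose axes are the flange's). Camera axes: x right, y down, z forward; pixel columns grow to the right and rows downward; lengths in mm; the calibration is good to about 2 mm. A picture is of the moment at which its call begins: read the wrist's pose just before it. There is no depth.
- order.sign_off(): hands the job in; it is judged then, once.
The state is a dict: "clock": time; "joint_positions": joint angles; "dq": joint speeds; "effort": joint torques, N m; "tcp_pos": TCP position; "tcp_rot": TCP orientation; "contact_force": force on the tool from outside, world axes, zero at the start; "torque": the same for the moment, N m; "gripper_width": opening from 0.0 (shut) to 1.0 (fully open); "gripper_force": force on a finger pad.
Only numpy, scipy, OpenCV 4.12 (cv2) and the standard library are available. Lean on these libraries where they do the work, as an engineer would, in place of code of your own. Each camera call takes 0.05 s, during which the arm holds its last target. There are 200 camera calls.

### The job

Put the toaster away: draw the knob-headed locking pin up out of the lock rail, slide the tray fully home to the back, and press the pin down through the realigned holes until its shoulder sits on the guide block. Then give the tray's handle a firm tug towards the front, about a kilo's pull, to check that the pin holds it; if the tray gives, push it home and press the pin in again. Keep the toaster and the jam jar standing on the tray and leave the rest of the counter as it is.

Things in the scene. Friction and masses are not known exactly. Their poses are not given: they have to be found in the camera images.
- slide: Runner frame of an appliance pull-out, fixed to the counter: two dark steel runners 480 mm long, along the tray's travel. Origin on the counter under the middle of the tray when the tray is home; its x axis points to the back (the way the tray goes home), y to the left seen from the robot, z up; it may be turned up to 0.25 rad about z.
- tray (a joint): Travel in m of the white tray (360 x 250 mm, deck 36 mm above the counter) on the runners: 0 fully home against its back stop, growing along the slide's -x; 0.10 at the start, 0.106 at the front stop. It takes 2 N of friction plus 6 N per m/s and stays where it is left. At the home stop the block's hole is over the rail's home hole; pinned, it has about 1.5 mm of play.
- block_top (a point): Centre of the hole's mouth on top of the guide block, an aluminium block 40 x 36 x 22 mm (x, y, z) fixed to the tray's left side, 36 to 58 mm above the counter. Its upright hole is 13.5 mm wide. It travels with the tray; slide frame (-0.15 - tray, 0.16, 0.058). Axes of the slide.
- rail: Lock rail: fixed flat steel bar 190 x 36 x 8 mm along the travel, under the guide block, its top 33 mm and its underside 25 mm above the counter, free below, 3 mm below the block. Three upright 13.5 mm holes 50 mm apart: home (back), half way, out (front). Its origin and axes are those of the slide.
- rail_home (a point): Centre of the home (rear) hole at the rail's top face, 33 mm above the counter; slide frame (-0.15, 0.16, 0.033). Same axes as the slide.
- pin: Detent pin, 0.08 kg, upright in the block: steel shank 12 mm thick, round nose, two spring balls 38 mm below the shoulder; shoulder disc 22 mm wide; 14 mm neck; black knob 28 mm wide, 18 to 38 mm above the origin. Origin on the axis at the shoulder's underside, z up to the knob. Seated, the shoulder lies on the block, the balls hold under the rail, the origin is 58 mm up.
- pin_tip (a point): Nose of the pin, 46 mm below its origin on its axis; axes of the pin. Pulling the balls out of the rail, or pushing them in, takes about 6 to 12 N. Raised 21 mm, the nose clears the rail's top; raised up to 30 mm, the pin is still guided by the block, moves with the tray and can push it along. Let go while raised, it sinks onto the rail, or 7 mm into a hole until the balls stop it.
- handle (a point): Steel bow handle on the tray's front fascia: a round bar 10 mm thick and 110 mm long across the travel, 48 mm above the counter, with 35 mm clear between the bar and the fascia (top 60 mm above the counter). Origin at the middle of the bar, in the slide's frame (-0.226 - tray, 0, 0.048); same axes as the slide. It moves with the tray.
- toaster: White two-slice toaster with a steel top, 250 x 160 x 170 mm, 1.3 kg, standing loose on its rubber feet on the rear part of the tray. Origin under its middle, on the deck; in the slide's frame about (0.045 - tray, 0, 0.036); its front face lies about 70 mm behind the pin's axis, its left side 80 mm to the right of it, its top 206 mm above the counter.
- jar: Small jam jar, 50 mm wide and 60 mm high with a steel cap, standing on the tray in front of the toaster, at its right. Origin under its middle; about (-0.13 - tray, -0.085, 0.036) in the slide's frame.
- brush: Crumb brush, 190 mm long, lying on the counter to the left of the slide. Origin under its middle.
- spoon: Spoon, 150 mm long, lying on the counter to the right of the slide. Origin under its middle.
- mug: White mug, 82 mm wide and 95 mm high, on the counter far to the left.
- cups: Stack of white paper cups, 81 mm wide and 144 mm high, on the counter far to the left.
- canister: Steel canister, 84 mm wide and 130 mm high, on the counter far to the right.
- plate: White saucer, 140 mm wide and 18 mm high, on the counter far to the right.

How it is judged (in metres and radians):
On the way, in this order (a step that is already met when the one before it is completed fails the run):
1. the pin is drawn up until its nose is clear of the rail's top (z of pin_tip in the frame of rail_home above 0 m), for 0.05 s.
2. the tray is home and the pin is pressed through block and home hole until its shoulder sits on the block (value of joint tray below 0.004 m and z of pin in the frame of block_top between -0.003 and 0.003 m and horizontal distance between pin and block_top below 0.004 m and horizontal distance between pin_tip and rail_home below 0.005 m and z of pin_tip in the frame of rail_home below -0.015 m), for 0.2 s.
3. with the pin seated, the tray is tugged forwards so that the pin takes at least 4 N of the pull against the rail (all of step 2 and contact force between the fingers and slide above 4 N and contact force between pin and rail above 4 N), for 0.15 s.
At the end, for the whole second after the job is handed in: The tray is within 4 mm of its home stop and at rest, the pin stands released through the guide block and the rail's home hole with its shoulder within 3 mm of the block's top, and the toaster (within about 30 mm of its place) and the jar stand upright on the tray (all of step 2 and linear speed of each of pin, toaster, jar below 0.02 m/s and velocity of joint tray between -0.01 and 0.01 m/s and angle between each of toaster, jar's own z axis and vertical below 0.1 rad and x of toaster in the frame of handle between 0.241 and 0.301 m and y of toaster in the frame of handle between -0.035 and 0.035 m and z of jar in the frame of handle between -0.016 and -0.008 m); the robot touches nothing.
It fails at once if the brush or the spoon beside the slide is moved more than 30 mm (distance of any of brush, spoon from where it was at the start of the episode above 0.03 m).
It fails at once if the mug, cups, canister or saucer is moved more than 30 mm (distance of any of mug, cups, canister, plate from where it was at the start of the episode above 0.03 m).
It fails at once if the toaster or the jar is tipped over (angle between any of toaster, jar's own z axis and vertical above 0.35 rad).
It also fails if it takes over 51 s, if anything falls off the work surface, if the arm or the gripper's body presses on something with over 40 N, if the wrist force passes 120 N, or if a joint passes its speed limit or range.

## Working session

There is one attempt and no reset: what is moved stays moved. The work goes in short steps, Python scripts to look and compute and a tool call to move; the robot and the scene stay as the last step left them, time stands still between calls to the robot, and variables do not carry over. Pictures are saved under pics/ and viewed, at most 10 in all, crops included, and the job is handed in when it is done.

```bash
ls; mkdir -p pics
```

Run:
```python
from workcell import bot, optics, order, read_state
import cv2,numpy as np,pickle
s=read_state();print(s)
fs={}
for n in("top","side"):
    f=optics.grab_frame(n);fs[n]=f;cv2.imwrite(f"pics/{n}0.png",f["frame"])
    print(n,{k:np.round(v,3).tolist() for k,v in f.items() if k!="frame"})
pickle.dump(fs,open("f0.pkl","wb"))
```

```text
pics
workcell.py
{'clock': 0.0, 'joint_positions': array([1.09170582e+00, 3.78086684e-01, 7.96021620e-02, 1.27437980e+00,
       1.75973811e-05, 1.46053834e+00]), 'dq': array([ 0.00027504,  0.00214105,  0.00120541, -0.00073074,  0.00014196,
       -0.00177759]), 'effort': array([-2.95573682e-04, -4.63603270e+01,  2.69875878e+01,  2.08916474e-02,
       -1.87284022e-04,  2.06930324e-06]), 'tcp_pos': array([206.96376053, 535.75482966, 230.33818776]), 'tcp_rot': array([[-9.32748765e-01,  3.60525731e-01, -9.68904126e-04],
       [ 3.60526950e-01,  9.32747008e-01, -1.82705618e-03],
       [ 2.45041657e-04, -2.05350045e-03, -9.99997862e-01]]), 'contact_force': array([0.23137736, 0.6574372 , 0.51531608]), 'torque': array([ 0.07686509, -0.08408918,  0.0209607 ]), 'gripper_force': 0.0, 'gripper_width': 1.000370036796187}
top {'camera_matrix': [[417.448, 0.0, 278.937], [0.0, 417.448, 198.688], [0.0, 0.0, 1.0]], 'distortion': [0.002, 0.0, 0.0, 0.0, 0.0], 'eye': [423.375, -24.636, 1510.927], 'attitude': [[-0.004, -0.991, 0.135], [-1.0, 0.004, -0.003], [0.002, -0.135, -0.991]]}
side {'camera_matrix': [[412.75, 0.0, 277.882], [0.0, 412.75, 207.998], [0.0, 0.0, 1.0]], 'distortion': [-0.019, 0.0, 0.0, 0.0, 0.0], 'eye': [678.892, 317.768, 1164.229], 'attitude': [[-0.974, 0.213, -0.078], [0.226, 0.923, -0.312], [0.005, -0.321, -0.947]]}
```

View pics/top0.png

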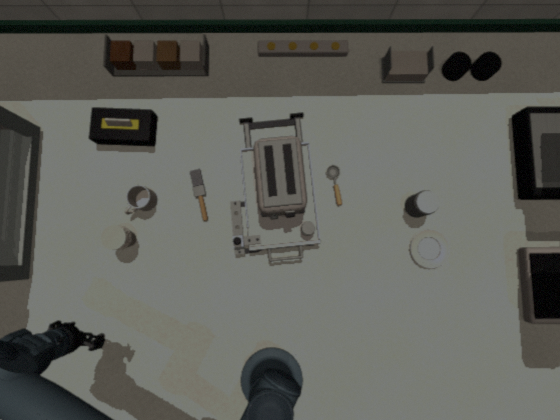

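View pics/side0.png

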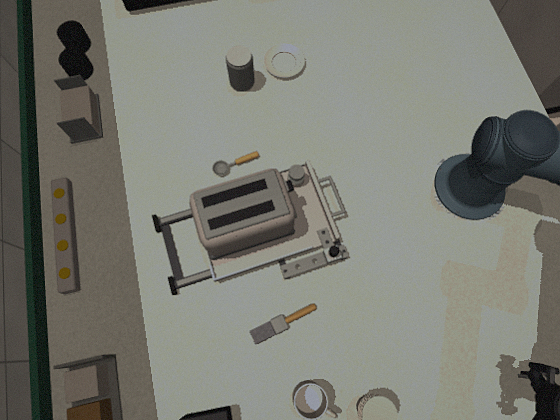

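Top view: the knob is at about (237,241), the handle bar at (286,260), and the rail lies left of the tray. Side view: the knob is at (334,251), with free rail holes at (315,261) and (286,267). Next I'll refine these from enlarged crops.

Create h.py:
```python
import numpy as np,cv2,pickle
def ray(f,p):
    u=cv2.undistortPoints(np.array([[p]],float),np.array(f["camera_matrix"]),np.array(f["distortion"]))[0,0]
    d=np.array(f["attitude"])@np.r_[u,1.];return np.array(f["eye"]),d
def onz(f,p,z):
    o,d=ray(f,p);return o+d*(z-o[2])/d[2]
def tri(fa,pa,fb,pb):
    A=[];b=[]
    for f,p in((fa,pa),(fb,pb)):
        o,d=ray(f,p);d/=np.linalg.norm(d);P=np.eye(3)-np.outer(d,d);A.append(P);b.append(P@o)
    return np.linalg.lstsq(np.vstack(A),np.hstack(b),rcond=None)[0]
```

Run:
```python
from h import *
fs=pickle.load(open("f0.pkl","rb"))
for n,c in(("top",(237,241)),("side",(334,251))):
    g=cv2.cvtColor(fs[n]["frame"],cv2.COLOR_BGR2GRAY)
    m=((g<60)*255).astype(np.uint8)
    k,l,st,ce=cv2.connectedComponentsWithStats(m)
    for i in range(1,k):
        if np.hypot(*(ce[i]-c))<15:print(n,ce[i],st[i])
a=fs["top"]["frame"][180:280,220:330];b=fs["side"]["frame"][165:285,265:365]
cv2.imwrite("pics/c1.png",np.hstack([cv2.resize(a,(440,400),interpolation=2),cv2.resize(b,(340,400),interpolation=2)]))
```

```text
top [236.86666667 240.93333333] [233 238   8   7  45]
top [249. 240.] [249 240   1   1   1]
top [237.4 248.2] [236 248   4   2   5]
top [239. 252.] [239 252   1   1   1]
side [334.43697479 248.8487395 ] [329 239  12  18 119]
side [326.8 241.6] [326 241   3   2   5]
side [343.5 250.5] [343 250   2   2   4]
side [341.5 258.5] [338 258   8   2  10]
side [333. 261.] [333 261   1   1   1]
side [335.5 260. ] [335 260   2   1   2]
side [327. 263.] [327 263   1   1   1]
side [330. 262.] [330 262   1   1   1]
```

View pics/c1.png

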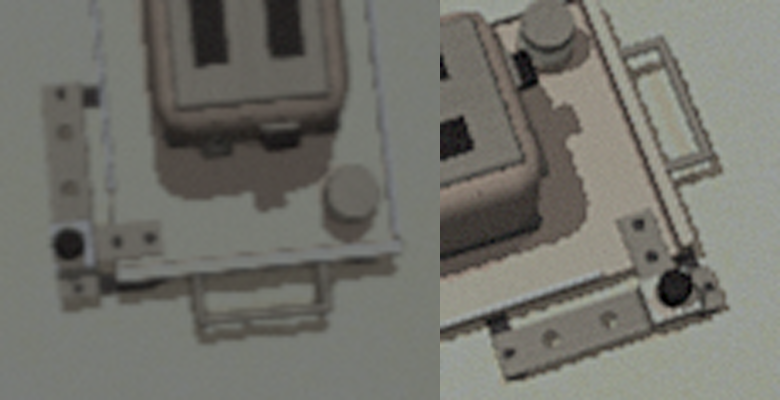

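The crops show: top view knob at (237,240.8), free holes at (236,212.8) and (237.2,227), bar ends at (271.2,262) and (302,258.5). Side view: knob at (334.1,251.4), holes at (315,261) and (297.4,267), bar ends at (329.7,177.6) and (345.9,214.5).

Run:
```python
from h import *
fs=pickle.load(open("f0.pkl","rb"));t,s=fs["top"],fs["side"]
print("knob tri",tri(t,(237,240.8),s,(334.2,251.2)),onz(t,(237,240.8),94),onz(s,(334.2,251.2),94))
T=[onz(t,p,33) for p in((236,212.8),(237.2,227))];S=[onz(s,p,33) for p in((297.4,267),(315,261))]
H=[onz(t,p,53) for p in((271.2,262),(302,258.5))];G=[onz(s,p,53) for p in((345.9,214.5),(329.7,177.6))]
for n,a in(("hT",T),("hS",S),("H",H),("G",G)):
    print(n,np.round(a,1).tolist(),np.round(np.mean(a,0),1),"ang",np.arctan2(*(a[0]-a[1])[[1,0]]))
# tray long edge top view: deck left edge ; rotation from edges by LSD
for n,f,roi in(("top",t,(225,130,100,140)),("side",s,(180,150,180,140))):
    x,y,w,h=roi;g=cv2.cvtColor(f["frame"],cv2.COLOR_BGR2GRAY)[y:y+h,x:x+w]
    L=cv2.createLineSegmentDetector().detect(g)[0][:,0]
    for l in L:
        if np.hypot(l[2]-l[0],l[3]-l[1])>35:
            a=onz(f,l[:2]+(x,y),40);b=onz(f,l[2:]+(x,y),40);print(n,np.round(a,0)[:2],np.round(b,0)[:2],round(np.arctan2(b[1]-a[1],b[0]-a[0])%(np.pi/2),3))
```

```text
knob tri [472.89724951 114.98061356  87.9079651 ] [473.49084128 113.73654551  94.        ] [473.25092203 116.76410204  94.        ]
hT [[574.8, 124.2, 33.0], [524.3, 119.4, 33.0]] [549.5 121.8  33. ] ang 0.09346172355522353
hS [[572.6, 125.3, 33.0], [521.0, 120.0, 33.0]] [546.8 122.7  33. ] ang 0.1014197921616574
H [[401.6, -1.0, 53.0], [413.1, -107.5, 53.0]] [407.3 -54.3  53. ] ang 1.6784631002284671
G [[404.6, 14.3, 53.0], [419.2, -105.1, 53.0]] [411.9 -45.4  53. ] ang 1.6931203686904412
top [444.  76.] [ 469. -166.] 0.101
top [817.  -4.] [639. -21.] 0.094
top [822. -72.] [648. -88.] 0.091
top [644. -57.] [818. -41.] 0.092
top [635.  10.] [814.  26.] 0.09
top [644.  56.] [795.  67.] 0.073
top [ 809. -112.] [ 652. -127.] 0.09
top [600.  32.] [ 611. -106.] 0.086
top [809.  58.] [603.  40.] 0.087
side [801. 109.] [491.  78.] 0.097
side [444. 137.] [617. 153.] 0.095
side [ 602. -120.] [ 794. -102.] 0.095
side [ 796. -135.] [ 607. -153.] 0.093
side [788. -65.] [600. -83.] 0.094
side [599. -50.] [787. -32.] 0.093
side [ 472. -174.] [448.  67.] 0.099
side [529.  39.] [748.  59.] 0.09
side [455.  74.] [ 475. -117.] 0.104
side [625. 103.] [787. 119.] 0.102
side [480.  88.] [599. 100.] 0.096
side [440.  63.] [ 460. -148.] 0.098
side [ 820. -158.] [ 564. -181.] 0.09
side [ 828. -127.] [817. -14.] 0.097
side [613. 145.] [498. 133.] 0.103
side [559. -28.] [799.  -6.] 0.092
side [546. -27.] [ 560. -158.] 0.1
side [800. -13.] [564. -35.] 0.093
side [808.  13.] [569.  -9.] 0.09
side [562. -42.] [ 574. -169.] 0.093
side [783.  45.] [568.  25.] 0.095
```

The manual's scale: shifts go in shares of 50 mm and turns go in shares of 2 pi rad. Converting my numbers, -40 mm is -0.8, -29.6 mm is -0.592.

Call:
inch_along(plan={"motion":[[-0.8, -0.592, 0, 0], [-0.8, -0.592, 0, 0], [-0.8, -0.592, 0, 0], [-0.8, -0.592, 0, 0], [-0.8, -0.592, 0, 0]]}, aperture=0.7)

```text
clock: 0.6
tcp_pos: [340.9, 324.4, 231.0]
tcp_rot: [[-0.933, 0.36, -0.0], [0.36, 0.933, -0.0], [0.0, -0.0, -1.0]]
contact_force: [0.5, 0.0, 0.7]
gripper_width: 0.703
gripper_force: 0.0
```

Call:
inch_along(plan={"motion":[[-0.8, -0.592, 0, 0], [-0.8, -0.592, 0, 0], [-0.8, -0.592, 0, 0], [-0.8, -0.592, 0, 0], [-0.8, -0.592, 0, 0]]})

```text
clock: 1.1
tcp_pos: [474.1, 114.2, 231.1]
tcp_rot: [[-0.933, 0.361, -0.0], [0.361, 0.933, 0.0], [0.0, 0.0, -1.0]]
contact_force: [-0.2, 0.6, -0.5]
gripper_width: 0.699
gripper_force: 0.0
```

Call:
inch_along(plan={"motion":[[0, 0, 0, 0.022], [0, 0, 0, 0.022], [0, 0, 0, 0.022], [0, 0, 0, 0.022]]})

```text
clock: 1.5
tcp_pos: [473.4, 115.7, 230.8]
tcp_rot: [[-0.6, 0.8, -0.001], [0.8, 0.6, -0.0], [0.001, -0.001, -1.0]]
contact_force: [-0.3, 0.3, -0.7]
gripper_width: 0.695
gripper_force: 0.0
```

Call:
inch_along(plan={"motion":[[0, 0, 0, 0.022], [0, 0, 0, 0.022], [0, 0, 0, 0.022], [0, 0, 0, 0.022], [0, 0, 0, 0]]})

```text
clock: 2.0
tcp_pos: [473.3, 116.0, 230.9]
tcp_rot: [[-0.098, 0.995, -0.001], [0.995, 0.098, -0.0], [0.0, -0.001, -1.0]]
contact_force: [-0.1, -0.2, 0.5]
gripper_width: 0.7
gripper_force: 0.0
```

Run:
```python
from workcell import bot, optics, order, read_state
from h import *
s=read_state();f=optics.grab_frame("wrist");cv2.imwrite("pics/w1.png",f["frame"])
pickle.dump((s,f),open("w1.pkl","wb"))
R=s["tcp_rot"];d=np.array([473.4,115,67])-s["tcp_pos"];print(s["tcp_pos"],R,"delta tool",R.T@d, "yaw y",np.arctan2(R[1,1],R[0,1]),s["joint_positions"],f["hand_eye"])
```

```text
[473.29598178 116.02235548 230.86196659] [[-9.81031003e-02  9.95175733e-01 -1.02067013e-03]
 [ 9.95176255e-01  9.81031045e-02 -4.60669023e-05]
 [ 5.42862447e-05 -1.02026598e-03 -9.99999478e-01]] delta tool [ -1.03652386   0.17040295 163.86182199] yaw y 0.09826120220986902 [ 1.10088755e-01  2.00533503e-01 -1.61770140e-01  1.20951224e+00
  6.63494445e-05  1.58262387e+00] [[-1.72309010e-04 -9.50763298e-01 -3.09917927e-01  7.81666618e+01]
 [ 9.99999964e-01 -1.00331964e-04 -2.48185239e-04 -2.64946520e-01]
 [ 2.04870742e-04 -3.09917958e-01  9.50763281e-01 -1.42964158e+02]
 [ 0.00000000e+00  0.00000000e+00  0.00000000e+00  1.00000000e+00]]
```

View pics/w1.png

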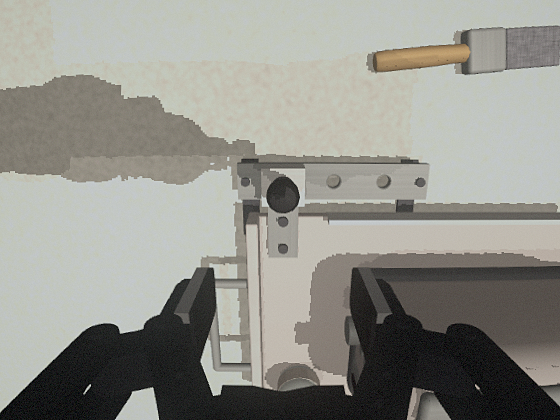

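The wrist view shows the knob between the fingers at about (283,194), free holes at (334,181) and (383,182), and the handle at left. I'll get the knob centre from it.

Add to h.py:
```python
def wf(s,f):
    T=np.array(f["hand_eye"]);R=np.array(s["tcp_rot"]);g=dict(f);g["attitude"]=R@T[:3,:3];g["eye"]=R@T[:3,3]+s["tcp_pos"];return g
```

Run:
```python
from h import *
s,f=pickle.load(open("w1.pkl","rb"));g=wf(s,f)
m=(cv2.cvtColor(f["frame"],cv2.COLOR_BGR2GRAY)[170:220,258:310]<60).astype(np.uint8)
k,l,st,ce=cv2.connectedComponentsWithStats(m);i=1+st[1:,4].argmax();p=ce[i]+(258,170);print(p,st[i])
R=s["tcp_rot"]
for z in(90,93):
    q=onz(g,p,z);print(q,R.T@(q-s["tcp_pos"]))
a,b=onz(g,(334,181),33),onz(g,(383.5,182),33);print(a,b,2*a-b,np.arctan2(*(b-a)[[1,0]]))
```

```text
[280.99483649 191.88296041] [  9   7  33  36 581]
[471.30877963 118.27707478  90.        ] [  2.43114694  -1.61270372 140.86381747]
[471.24748667 119.07524972  93.        ] [  3.23164757  -1.59845835 137.86384483]
[523.52192257 119.36618481  33.        ] [572.89205925 123.38497342  33.        ] [474.15178589 115.3473962   33.        ] 0.08122212395767181
```

In the tool's units: 40 mm is 0.8, 30 mm is 0.6.

Call:
inch_along(plan={"motion":[[0, 0, 0.8, 0], [0, 0, 0.8, 0], [0, 0, 0.8, 0], [0, 0, 0.6, 0], [0, 0, 0.28, 0]]}, aperture=0.7)

```text
clock: 2.55
tcp_pos: [470.9, 115.8, 64.1]
tcp_rot: [[-0.101, 0.995, -0.005], [0.995, 0.101, -0.0], [0.0, -0.005, -1.0]]
contact_force: [-1.2, 0.4, 0.1]
gripper_width: 0.699
gripper_force: 0.0
```

Call:
inch_along(plan={"motion":[[0, 0, 0, 0], [0, 0, 0, 0], [0, 0, 0, 0], [0, 0, 0, 0], [0, 0, 0, 0]]}, aperture=0.0, squeeze=30)

```text
clock: 3.05
tcp_pos: [474.5, 116.2, 68.2]
tcp_rot: [[-0.098, 0.995, 0.002], [0.995, 0.098, 0.0], [0.0, 0.002, -1.0]]
contact_force: [-0.9, 0.4, -1.0]
gripper_width: 0.316
gripper_force: 29.6
```

In the tool's units: -9 mm is -0.18, -8 mm is -0.16.

Call:
inch_along(plan={"motion":[[0, 0, 0, 0], [0, 0, 0, 0], [0, 0, -0.18, 0], [0, 0, -0.18, 0], [0, 0, -0.16, 0]]}, aperture=0.0, squeeze=70)

```text
clock: 3.55
tcp_pos: [473.6, 116.1, 93.9]
tcp_rot: [[-0.098, 0.995, -0.0], [0.995, 0.098, 0.0], [0.0, -0.0, -1.0]]
contact_force: [0.3, -0.2, -5.6]
gripper_width: 0.303
gripper_force: 71.4
```

Call:
inch_along(plan={"motion":[[0, 0, 0, 0], [0, 0, 0, 0], [0, 0, 0, 0]]})

```text
clock: 3.85
tcp_pos: [474.1, 116.1, 93.7]
tcp_rot: [[-0.098, 0.995, 0.001], [0.995, 0.098, 0.0], [0.0, 0.001, -1.0]]
contact_force: [-0.7, -0.6, 1.6]
gripper_width: 0.304
gripper_force: 72.0
```

In the tool's units: 6 mm is 0.12, 4 mm is 0.08.

Call:
inch_along(plan={"motion":[[0, 0.04, 0, 0], [0, 0.08, 0, 0], [0, 0.12, 0, 0], [0, 0.12, 0, 0], [0, 0.12, 0, 0]]})

```text
clock: 4.35
tcp_pos: [498.0, 118.5, 92.9]
tcp_rot: [[-0.098, 0.995, -0.001], [0.995, 0.098, 0.0], [0.0, -0.001, -1.0]]
contact_force: [-1.5, -0.1, -2.3]
gripper_width: 0.3
gripper_force: 71.9
```

```bash
python3 -c "
from workcell import bot, optics, order, read_state;from h import *
f=optics.grab_frame('side');cv2.imwrite('pics/s2.png',cv2.resize(f['frame'][150:300,240:400],None,fx=4,fy=4,interpolation=2))"
```

```text
(no output)
```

View pics/s2.png

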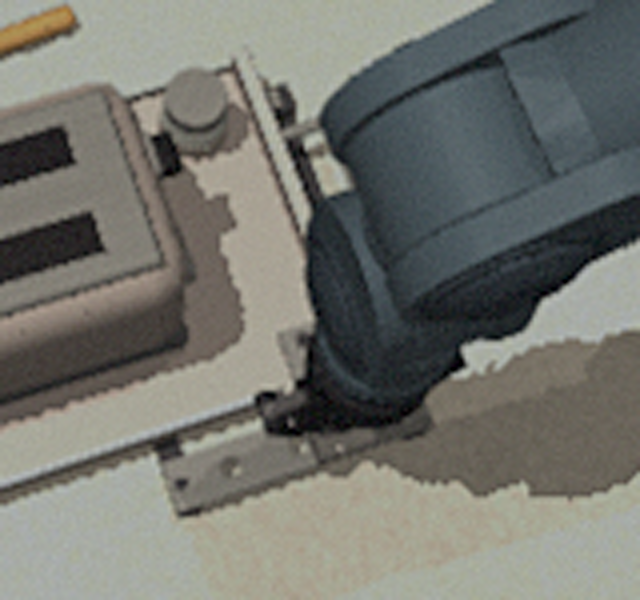

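The tray has moved back with the pin: the block has advanced along the rail, the out hole behind it shows at (338,447) and the home hole ahead at (233,465). Jar and toaster are standing. I'll carry on.

In the tool's units: 6 mm is 0.12.

Call:
inch_along(plan={"motion":[[0, 0.12, 0, 0], [0, 0.12, 0, 0], [0, 0.12, 0, 0], [0, 0.12, 0, 0], [0, 0.12, 0, 0]]})

```text
clock: 4.9
tcp_pos: [528.0, 121.4, 93.3]
tcp_rot: [[-0.098, 0.995, 0.0], [0.995, 0.098, 0.0], [0.0, 0.0, -1.0]]
contact_force: [-3.2, -0.1, -0.8]
gripper_width: 0.303
gripper_force: 72.0
```

Call:
inch_along(plan={"motion":[[0, 0.12, 0, 0], [0, 0.12, 0, 0], [0, 0.12, 0, 0], [0, 0.12, 0, 0], [0, 0.12, 0, 0]]})

```text
clock: 5.4
tcp_pos: [557.8, 124.4, 93.3]
tcp_rot: [[-0.098, 0.995, 0.0], [0.995, 0.098, 0.0], [0.0, 0.0, -1.0]]
contact_force: [-2.8, -0.4, -1.7]
gripper_width: 0.303
gripper_force: 72.0
```

Call:
inch_along(plan={"motion":[[0, 0.1, 0, 0], [0, 0.08, 0, 0], [0, 0.06, 0, 0], [0, 0.04, 0, 0], [0, 0, 0, 0]]})

```text
clock: 5.9
tcp_pos: [571.8, 125.7, 93.6]
tcp_rot: [[-0.098, 0.995, 0.001], [0.995, 0.098, 0.0], [0.0, 0.001, -1.0]]
contact_force: [-1.7, 0.2, -1.0]
gripper_width: 0.308
gripper_force: 71.9
```

In the tool's units: 1 mm is 0.02.

Call:
inch_along(plan={"motion":[[0, 0.02, 0, 0], [0, 0.02, 0, 0], [0, 0, 0, 0]]})

```text
clock: 6.2
tcp_pos: [573.4, 125.9, 93.5]
tcp_rot: [[-0.098, 0.995, 0.001], [0.995, 0.098, 0.0], [0.0, 0.001, -1.0]]
contact_force: [-1.2, -0.0, -0.3]
gripper_width: 0.305
gripper_force: 71.9
```

Call:
inch_along(plan={"motion":[[0, 0.02, 0, 0], [0, 0.02, 0, 0], [0, 0, 0, 0]]})

```text
clock: 6.5
tcp_pos: [574.6, 126.0, 93.1]
tcp_rot: [[-0.098, 0.995, -0.001], [0.995, 0.098, 0.0], [0.0, -0.001, -1.0]]
contact_force: [-3.9, 0.8, 0.6]
gripper_width: 0.306
gripper_force: 72.0
```

Call:
inch_along(plan={"motion":[[0, 0.02, 0, 0], [0, 0, 0, 0], [0, 0, 0, 0]]})

```text
clock: 6.8
tcp_pos: [574.8, 126.0, 92.7]
tcp_rot: [[-0.098, 0.995, -0.003], [0.995, 0.098, -0.0], [0.0, -0.003, -1.0]]
contact_force: [-4.8, -0.8, 0.9]
gripper_width: 0.304
gripper_force: 72.1
```

In the tool's units: 6 mm is 0.12, -1 mm is -0.02.

Call:
inch_along(plan={"motion":[[0, -0.02, 0, 0], [0, 0, 0.12, 0], [0, 0, 0.12, 0], [0, 0, 0, 0]]})

```text
clock: 7.2
tcp_pos: [574.4, 126.0, 81.0]
tcp_rot: [[-0.098, 0.995, -0.001], [0.995, 0.098, -0.0], [-0.0, -0.001, -1.0]]
contact_force: [-4.2, -1.1, 0.1]
gripper_width: 0.306
gripper_force: 72.3
```

Call:
inch_along(plan={"motion":[[0, 0, 0.12, 0], [0, 0, 0.12, 0], [0, 0, 0.04, 0], [0, 0, 0, 0], [0, 0, 0, 0]]})

```text
clock: 7.7
tcp_pos: [574.2, 126.0, 68.1]
tcp_rot: [[-0.098, 0.995, -0.001], [0.995, 0.098, -0.0], [0.0, -0.001, -1.0]]
contact_force: [-8.6, -1.1, 7.1]
gripper_width: 0.303
gripper_force: 73.2
```

In the tool's units: 1 mm is 0.02.

Call:
inch_along(plan={"motion":[[0, 0, 0.02, 0], [0, 0, 0.02, 0], [0, 0, 0.02, 0], [0, 0, 0, 0]]})

```text
clock: 8.1
tcp_pos: [574.3, 126.0, 67.9]
tcp_rot: [[-0.098, 0.995, 0.0], [0.995, 0.098, -0.0], [-0.0, 0.0, -1.0]]
contact_force: [-15.2, -1.8, 25.9]
gripper_width: 0.307
gripper_force: 74.9
```

Call:
inch_along(plan={"motion":[[0, 0, 0.02, 0], [0, 0, 0.02, 0], [0, 0, 0, 0]]})

```text
clock: 8.4
tcp_pos: [574.4, 126.1, 67.8]
tcp_rot: [[-0.098, 0.995, 0.001], [0.995, 0.098, -0.0], [-0.0, 0.001, -1.0]]
contact_force: [-20.0, -2.2, 38.4]
gripper_width: 0.309
gripper_force: 76.0
```

In the tool's units: -3 mm is -0.06, -2 mm is -0.04.

Call:
inch_along(plan={"motion":[[0, 0, -0.06, 0], [0, 0, -0.04, 0], [0, 0, 0, 0], [0, 0, 0, 0]]})

```text
clock: 8.8
tcp_pos: [574.2, 126.0, 68.1]
tcp_rot: [[-0.098, 0.995, -0.001], [0.995, 0.098, -0.0], [-0.0, -0.001, -1.0]]
contact_force: [-7.4, -1.3, 8.0]
gripper_width: 0.303
gripper_force: 72.7
```

Call:
inch_along(plan={"motion":[[0, 0, 0, 0], [0, 0, 0, 0], [0, 0, 0, 0], [0, 0, -0.4, 0], [0, 0, -0.8, 0]]}, aperture=0.7, squeeze=30)

```text
clock: 9.3
tcp_pos: [573.2, 125.8, 124.8]
tcp_rot: [[-0.098, 0.995, -0.006], [0.995, 0.098, -0.001], [-0.0, -0.006, -1.0]]
contact_force: [0.3, 0.6, 0.1]
gripper_width: 0.701
gripper_force: 0.0
```

Call:
inch_along(plan={"motion":[[0, -0.8, -0.8, 0], [0, -0.8, -0.4, 0], [0, 0, 0, 0]]})

```text
clock: 9.6
tcp_pos: [498.5, 118.8, 186.1]
tcp_rot: [[-0.098, 0.995, 0.004], [0.995, 0.098, 0.001], [0.0, 0.004, -1.0]]
contact_force: [1.0, 0.4, -0.6]
gripper_width: 0.699
gripper_force: 0.0
```

Run:
```python
from workcell import bot, optics, order, read_state
from h import *
s=read_state();f=optics.grab_frame("wrist");cv2.imwrite("pics/w2.png",f["frame"])
pickle.dump((s,f),open("w2.pkl","wb"))
print(s["tcp_pos"],np.round(s["tcp_rot"],3).tolist())
```

```text
[498.50460993 118.76058782 186.0745231 ] [[-0.098, 0.995, 0.004], [0.995, 0.098, 0.001], [0.0, 0.004, -1.0]]
```

View pics/w2.png

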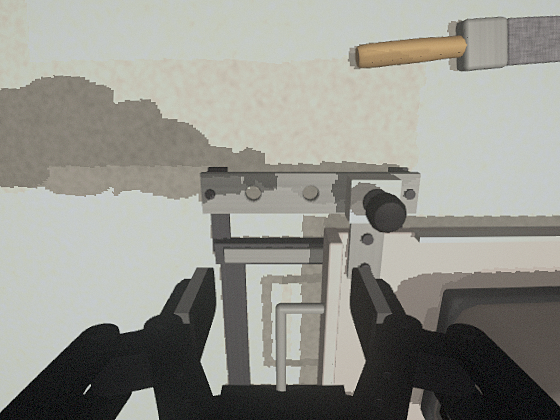

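The block is now at the rail's back end with the knob low at (384,211), and both free holes show in front at (253,193) and (310,193). The bar runs along column 281, with its left end at about (281,306).

Run:
```python
from h import *
s,f=pickle.load(open("w2.pkl","rb"));g=wf(s,f);R=s["tcp_rot"]
for p in((281,345),(281,380),(281,309)):
    q=onz(g,p,52);print(q,R.T@(q-s["tcp_pos"]))
print(R.T@(np.array([513,-41.6,48])-s["tcp_pos"]))
```

```text
[511.5562496  -27.07401973  52.        ] [-146.43634177   -1.8209168   134.04155278]
[515.74488057 -70.28510814  52.        ] [-189.84989365   -1.89987365  134.03316082]
[507.65611555  13.13028535  52.        ] [-106.04337011   -1.75040281  134.04935041]
[-161.03463798   -1.82611643  138.0388317 ]
```

In the tool's units: -41 mm is -0.82, -40 mm is -0.8.

Call:
inch_along(plan={"motion":[[-0.8, -0.01, 0, 0], [-0.8, -0.01, 0, 0], [-0.82, -0.02, 0, 0], [-0.8, 0, 0, 0], [0, 0, 0, 0]]}, aperture=0.38)

```text
clock: 10.15
tcp_pos: [515.9, -46.4, 181.9]
tcp_rot: [[-0.092, 0.996, 0.001], [0.996, 0.092, -0.002], [-0.002, 0.001, -1.0]]
contact_force: [-0.1, 0.6, 0.4]
gripper_width: 0.377
gripper_force: 0.0
```

Call:
inch_along(plan={"motion":[[0, 0, 0.8, 0], [0, 0, 0.8, 0], [0, 0, 0.6, 0], [0, 0, 0.5, 0], [0, 0, 0, 0]]})

```text
clock: 10.65
tcp_pos: [511.2, -40.7, 43.6]
tcp_rot: [[-0.098, 0.995, -0.007], [0.995, 0.098, 0.002], [0.002, -0.007, -1.0]]
contact_force: [-1.0, -0.5, 0.0]
gripper_width: 0.378
gripper_force: 0.0
```

Call:
inch_along(plan={"motion":[[0, 0, 0.2, 0], [0, 0, 0.18, 0], [0, 0, 0, 0]]})

```text
clock: 10.95
tcp_pos: [514.2, -41.6, 28.3]
tcp_rot: [[-0.098, 0.995, 0.0], [0.995, 0.098, 0.0], [0.0, 0.0, -1.0]]
contact_force: [-0.4, -0.1, -0.1]
gripper_width: 0.383
gripper_force: 0.0
```

Call:
inch_along(plan={"motion":[[0, 0, 0, 0], [0, 0, 0, 0], [0, 0, 0, 0], [0, 0, 0, 0]]}, aperture=0, squeeze=25)

```text
clock: 11.35
tcp_pos: [512.9, -42.0, 29.2]
tcp_rot: [[-0.098, 0.995, -0.002], [0.995, 0.098, -0.001], [-0.001, -0.002, -1.0]]
contact_force: [-4.8, -1.1, 6.4]
gripper_width: 0.106
gripper_force: 24.8
```

Call:
inch_along(plan={"motion":[[0, -0.02, 0, 0], [0, -0.02, 0, 0], [0, 0, 0, 0]]})

```text
clock: 11.65
tcp_pos: [512.9, -42.0, 29.2]
tcp_rot: [[-0.098, 0.995, 0.002], [0.995, 0.098, 0.0], [-0.0, 0.002, -1.0]]
contact_force: [-0.9, 0.1, 3.6]
gripper_width: 0.105
gripper_force: 24.7
```

In the tool's units: -1 mm is -0.02.

Call:
inch_along(plan={"motion":[[0, -0.02, 0, 0], [0, -0.02, 0, 0], [0, -0.02, 0, 0], [0, 0, 0, 0]]})

```text
clock: 12.05
tcp_pos: [511.0, -42.2, 29.2]
tcp_rot: [[-0.098, 0.995, 0.004], [0.995, 0.098, 0.0], [0.0, 0.004, -1.0]]
contact_force: [4.8, 1.4, 0.3]
gripper_width: 0.106
gripper_force: 24.5
```

Call:
inch_along(plan={"motion":[[0, -0.02, 0, 0], [0, 0, 0, 0], [0, 0, 0, 0]]})

```text
clock: 12.35
tcp_pos: [510.9, -42.2, 29.2]
tcp_rot: [[-0.098, 0.995, 0.005], [0.995, 0.098, 0.001], [0.0, 0.005, -1.0]]
contact_force: [7.6, 1.8, -2.1]
gripper_width: 0.107
gripper_force: 24.4
```

Held after 2 mm of play; I'll bring the pull to about 10–12 N.

In the tool's units: -1 mm is -0.02, -0.5 mm is -0.01.

Call:
inch_along(plan={"motion":[[0, -0.02, 0, 0], [0, -0.01, 0, 0], [0, 0, 0, 0], [0, 0, 0, 0], [0, 0, 0, 0]]})

```text
clock: 12.85
tcp_pos: [510.8, -42.2, 29.3]
tcp_rot: [[-0.098, 0.995, 0.008], [0.995, 0.098, 0.001], [0.001, 0.008, -1.0]]
contact_force: [11.4, 2.2, -6.0]
gripper_width: 0.101
gripper_force: 24.3
```

It holds. Now I'll ease off and nudge the tray back through the play, then release.

Call:
inch_along(plan={"motion":[[0, 0.04, 0, 0], [0, 0.04, 0, 0], [0, 0.04, 0, 0], [0, 0.02, 0, 0], [0, 0, 0, 0]]})

```text
clock: 13.35
tcp_pos: [512.7, -42.0, 29.1]
tcp_rot: [[-0.098, 0.995, -0.001], [0.995, 0.098, -0.001], [-0.001, -0.001, -1.0]]
contact_force: [-1.7, -0.5, 8.2]
gripper_width: 0.103
gripper_force: 25.5
```

Call:
inch_along(plan={"motion":[[0, 0, 0, 0], [0, 0, 0, 0]]}, aperture=0.38)

```text
clock: 13.55
tcp_pos: [512.0, -41.7, 28.0]
tcp_rot: [[-0.098, 0.995, -0.003], [0.995, 0.098, 0.0], [0.0, -0.003, -1.0]]
contact_force: [0.2, 0.3, 1.0]
gripper_width: 0.378
gripper_force: 0.0
```

Call:
inch_along(plan={"motion":[[0, 0, -0.4, 0], [0, 0, -0.8, 0], [0, 0, -0.8, 0], [0, 0, -0.8, 0], [0, 0, -0.6, 0]]})

```text
clock: 14.05
tcp_pos: [513.2, -41.9, 200.6]
tcp_rot: [[-0.098, 0.995, 0.0], [0.995, 0.098, -0.0], [-0.0, 0.0, -1.0]]
contact_force: [0.5, -0.5, 0.5]
gripper_width: 0.379
gripper_force: 0.0
```

Call:
inch_along(plan={"motion":[[0, -0.8, 0, 0], [0, -0.8, 0, 0], [0, -0.4, 0, 0], [0, 0, 0, 0]]})

```text
clock: 14.45
tcp_pos: [410.4, -51.2, 197.9]
tcp_rot: [[-0.097, 0.995, -0.004], [0.995, 0.097, 0.001], [0.001, -0.004, -1.0]]
contact_force: [1.1, -0.6, -0.8]
gripper_width: 0.38
gripper_force: 0.0
```

Run:
```python
from workcell import bot, optics, order, read_state
from h import *
t=optics.grab_frame("top")["frame"];s=optics.grab_frame("side")["frame"];w=optics.grab_frame("wrist")["frame"]
cv2.imwrite("pics/e.png",np.hstack([cv2.resize(t[110:290,200:340],(350,450),interpolation=2),cv2.resize(s[130:310,200:380],(450,450),interpolation=2)]))
```

```text
(no output)
```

View pics/e.png

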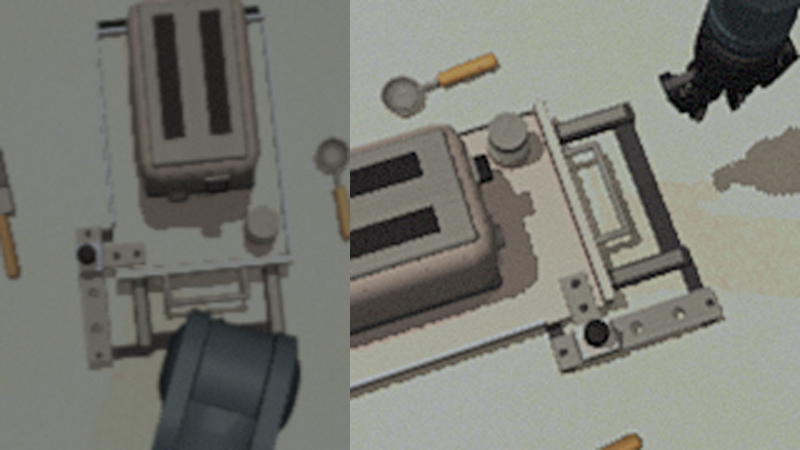

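Top and side views agree: the block sits at the rail's rear with the knob low on it (side crop (596,333)). The jar and toaster stand upright in place, the brush and spoon look undisturbed, and the arm is clear. Handing in.

```bash
python3 -c "
from workcell import bot, optics, order, read_state;print(order.sign_off())"
```

```text
the job is handed in; nothing more can be done
None
```

The job is handed in (no verdict came back): the tray is home with the pin pressed fully down, it held a tug of about 11 N, and the toaster and jar are still standing on the tray.

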